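Let a reel out of the lever dispenser and ease the lid shut

TASK

Press the lever pad of the plywood reel dispenser down, with the fingertips, until the geared lid stands open and the cotton reel rolls out by itself into the tray in front; then let the lever come up slowly, easing the lid down under control so that it never drops or slams, and take the hand away with the lid fully shut. Work the lid by the lever alone: grasp nothing, do not touch the lid or the reel, and leave the things standing around where they are.

Things in the scene. Friction and masses are not known exactly. Their poses are not given: they have to be found in the camera images.
- dispenser: Plywood reel dispenser fixed to the counter, 170 x 74 mm on plan, 80 mm tall. Origin: centre of its underside; x to its back, y to its left, z up. Hopper under the lid at x = -14 to 72 mm; open tray at x = -82 to -15 mm, 50 mm wide inside, walls up to 34 mm high. Its floor slopes 16 degrees down to the tray's front. On its left two gears (up to 90 mm high, at y = 34 to 40 mm) join lever and lid.
- lever_pad (a point): Centre of the top of the lever's ribbed black pad (40 x 44 mm). At rest 60 mm in front of and 66 mm to the left of the dispenser's origin, 67 mm above the counter; fully pressed 35 mm above it, nearly straight down, against a solid stop. It tilts by 0.25 rad either way. Takes 4 to 7 N. No spring or catch: the lid's weight pushes the pad up, so it follows a rising finger.
- lever (a joint): Angle of the lever: 0 at rest (lid shut), 0.5 rad pressed fully down (lid 0.9 rad open); the lid always turns 1.8 times as far. The reel gets out when the lever passes about 0.33 rad. The lid falls fast if the lever is let go; it counts as dropped if the lever ever comes up faster than 1.1 rad/s (about 70 mm/s at the pad).
- lid: The aluminium lid, a 78 x 64 mm plate hinged at the hopper's back, with a 44 mm lip hanging from its front edge that holds the reel back. Origin on the hinge axis, 62 mm behind and 76 mm above the dispenser's origin. Up to 150 mm above the counter when open. Not to be touched. Wall cabinets hang over the back of the counter, from 0.48 m up: keep the hand low.
- reel_centre (a point): Centre of the wooden cotton reel, 35 mm in diameter, 42 mm long, about 40 g, lying across the dispenser. At the start it leans on the lid's lip in the hopper, 8 mm behind the dispenser's origin; let out, it rests against the tray's front wall, about 64 mm in front of the origin and 31 mm above the counter.
- reel: The same reel; origin at the middle of one of its flat ends.
- offcut: Bystander: pine offcut 35 x 72 x 28 mm, on the counter to the left of the lever; origin at the centre of its underside.
- pin_tin: Bystander: round tin, 62 mm across, 24 mm high, to the right of the dispenser; origin at the centre of its underside.
- sanding_block: Bystander: sanding block 60 x 105 x 33 mm, farther to the left; origin at the centre of its underside.

How it is judged:
On the way:
1. the lever is pressed, the lid stands open and the reel has rolled out into the tray (value of joint lever above 0.3 rad and x of reel_centre in the frame of dispenser below -0.045 m), for 0.2 s.
At the end, for the whole second after the job is handed in: The lid is shut (lever within 0.022 rad of rest), and the reel lies at rest in the tray, its centre 45 to 80 mm in front of the dispenser's origin and no more than 45 mm above the counter (value of joint lever below 0.022 rad and x of reel_centre in the frame of dispenser between -0.08 and -0.045 m and z of reel_centre in the frame of dispenser below 0.045 m and linear speed of reel below 0.02 m/s); the robot touches nothing.
It fails at once if the lid drops or slams: the lever comes up faster than 1.1 rad/s (lid 2 rad/s) (velocity of joint lever below -1.1 rad/s).
It fails at once if the robot touches the lid (contact force between any of the fingers, the arm and lid above 0.3 N).
It fails at once if the robot touches, grasps or carries the reel (contact force between any of the fingers, the arm and reel above 0.3 N or height (world z) of reel_centre above 0.1 m).
It fails at once if a bystander is moved more than 20 mm or lifted (distance of any of offcut, pin_tin, sanding_block from where it was at the start of the episode above 0.02 m).
It also fails if it takes over 35 s, if anything falls off the work surface, if the arm or the gripper's body presses on something with over 40 N, if the wrist force passes 120 N, or if a joint passes its speed limit or range.

ROBOT

A 7-joint arm with a two-finger parallel gripper is mounted at the origin on a cart in front of the work surface, level with it; the furniture and walls round the work are solid. World frame = base frame: x ahead of the robot, y to its left, z up, the work surface at z = 0. Lengths are in m, angles in rad, forces in N, time in s.
With the tool pointing down it reaches from about 0.4 to 0.9 m from the base axis. Payload 5.5 kg.
Tool frame: the origin (TCP) lies on the centre line of the jaws, within the pads' length; the fingertips stand 8 mm ahead of it and the grasp point (between the pads) lies 11 mm behind it; z points along the fingers, y is the line along which they close (so a half turn about z gives the same grasp; the last joint's range is limited). The gripper opens to 85 mm and grips with 20 to 120 N. Pads are 22 mm wide; open, the fingers measure 114 mm over their backs; the gripper's body (76 mm by 85 mm) begins 54 mm behind the grasp point. The pads swing forward as they close: fully open they stand 13 mm farther back than shut.
Start: joints at [1.589, 0.501, -0.427, 1.55, 0.221, 1.138, -0.21], TCP at [0.158, -0.631, 0.239] pointing down, gripper open.
Joint ranges: [-2.88, 2.88], [-0.31, 2.03], [-1.54, 1.56], [0.2, 2.42], [-1.41, 4.55], [0.19, 2.02], [-2.57, 2.57]. Speed limits (rad/s): [2.57, 2.57, 3.14, 3.14, 3.14, 3.14, 3.14].

INTERFACE

Orientations are given as a unit quaternion [w, x, y, z].
In Python, from station import get_obs, imaging, workorder, nets gives the robot as it stands.
- The arm moves only by the tool play_rows, never from a script. Its argument "deltas" is a list of rows, each a list of 7 numbers: the shift along the world's x, y, z as a fraction of full scale, then the turn, a rotation vector about the world's x, y, z as a fraction of full scale, then the finger opening in mm, from 0 to 85.4. In form: [[tx, ty, tz, ax, ay, az, grip], ...]. A call has 1 to 10 rows; each row shifts and turns the commanded pose from where the row before left it; what a row does not reach is not made up. Full scale, the value 1, is 0.025 m for a shift and 6 degrees for a turn. A row lasts 1/12 s, in which the tool goes at most 41.7 mm and 7.16 degrees, less where a joint would pass 70% of its speed; a pose out of reach is approached as far as the arm can. A call with a number of a shift or a turn outside -1 to 1 is refused whole. A call with a gripper value outside its range is refused whole. The fingers move at their own pace and stop on an object; "squeeze" is the grip in N (left out, the last holds). Time passes only in rows, so rows that do not move let the fingers close. It gives the time, the measured TCP pose, the force, the opening and the grip force at its end, in the units of the state.
- get_obs(): the state, without advancing time (a new reading comes with each control period).
- imaging.get_image(name): name is "scene" or "side" or "wrist"; returns a dict with "img" (480x640x3 uint8, red, green, blue), "fx", "fy", "cx", "cy" (pixels), "k1" (the pictures are not rectified: a ray, as slopes to the right and down, at radius r is drawn at 1 + k1 r^2 times it, then the intrinsics apply), "xyz" and "attitude" of the camera in the world; the wrist camera has in their place "hand_eye" (4x4, takes a point from camera to tool coordinates, whose origin is the TCP and whose axes are the flange's). Camera axes: x right, y up, looking along -z (the intrinsics and any distortion apply to the point x, -y, -z); pixel columns grow to the right and rows downward; lengths in m; the calibration is good to about 2 mm. A picture is of the moment at which its call begins: read the wrist's pose just before it. There is no depth.
- workorder.close_job(): hands the job in; it is judged then, once.
Trained networks look in the newest picture that a camera, given by its name, has taken for a name from the list of things; names that differ only in an ending like _2 or _b are one class to them, and where a whole thing is asked for, a point or a joint stands for the part that bears it (a point fixed in the world has none). Each returns a list of dicts, best first, with "score" (0 to 1); they miss things now and then, are a little off and sometimes report something else, mostly with a low value. They report only what shows in the picture. A call takes as long as a camera call.
- nets.boxes_of(name, camera): "centre" ([column, row] in pixels, amid what is visible of it).
The state is a dict: "time_s": time; "joint_pos": joint angles; "qvel": joint speeds; "joint_torque": joint torques, N m; "eef_pos": TCP position; "tcp_rot": TCP orientation; "ft_force": force on the tool from outside, world axes, zero at the start; "ft_torque": the same for the moment, N m; "opening": opening from 0.0 (shut) to 1.0 (fully open); "grasp_force": force on a finger pad.
Only numpy, scipy, OpenCV 4.12 (cv2) and the standard library are available. Lean on these libraries where they do the work, as an engineer would, in place of code of your own. Each camera call takes 0.05 s, during which the arm holds its last target. There are 200 camera calls.

## Working session

There is one attempt and no reset: what is moved stays moved. The work goes in short steps, Python scripts to look and compute and a tool call to move; the robot and the scene stay as the last step left them, time stands still between calls to the robot, and variables do not carry over. Pictures are saved under pics/ and viewed, at most 10 in all, crops included, and the job is handed in when it is done.

Besides the shell and the picture viewer there is one more tool, called as name(argument=value, ...), one argument or row to a line, values as JSON. play_rows: Moves the arm, as the interface text tells. Its arguments: {"type":"object","properties":{"deltas":{"type":"array","items":{"type":"array","items":{"type":"number"}}},"squeeze":{"type":"number"}},"required":["deltas"]}

```bash
mkdir -p pics; cat > h.py <<'E'
import numpy as np, cv2
from scipy.spatial.transform import Rotation as R
from station import get_obs, imaging, workorder, nets
def cam(d):
    # returns position, rotation (cam->world)
    a=np.array(d["attitude"],float)
    M=a if a.shape==(3,3) else R.from_quat([a[1],a[2],a[3],a[0]]).as_matrix()
    return np.array(d["xyz"]),M
def ray(d,px):
    K=np.array([[d["fx"],0,d["cx"]],[0,d["fy"],d["cy"]],[0,0,1]],float)
    u=cv2.undistortPoints(np.array([[px]],float),K,np.array([d["k1"],0,0,0,0],float))[0,0]
    p,M=cam(d); return p,M@np.array([u[0],-u[1],-1])
def onz(d,px,z):
    p,v=ray(d,px); return p+v*(z-p[2])/v[2]
def proj(d,P):
    p,M=cam(d); q=(np.atleast_2d(P)-p)@M
    x=q[:,0]/-q[:,2]; y=-q[:,1]/-q[:,2]; s=1+d["k1"]*(x*x+y*y)
    return np.c_[d["fx"]*x*s+d["cx"],d["fy"]*y*s+d["cy"]]
E
python3 - <<'E'
from h import *
o=get_obs(); print(o["time_s"],o["eef_pos"],o["tcp_rot"],o["ft_force"])
for c in("scene","side"):
    d=imaging.get_image(c); cv2.imwrite(f"pics/{c}0.png",d["img"][:,:,::-1])
    print(c,d["xyz"],d["attitude"],d["fx"],d["k1"])
    for n in "dispenser lever_pad lid reel offcut pin_tin sanding_block".split():
        for b in nets.boxes_of(n,c)[:2]: print(n,b["score"],np.round(b["centre"]),np.round(onz(d,b["centre"],.03),3))
E
```

```text
0.0 [ 0.15731123 -0.62998311  0.23824714] [-9.74578814e-04  9.92514744e-01  1.22120941e-01 -9.12871474e-05] [ 0.50465564 -0.25046126  1.37151213]
scene [0.16450244 0.38930839 0.87802348] [-0.27563782 -0.10343247  0.30601998  0.90536031] 539.1917233353727 0.008924666848853584
dispenser 0.59 [387. 178.] [ 0.536 -0.369  0.03 ]
lever_pad 0.88 [382. 183.] [ 0.536 -0.348  0.03 ]
lid 0.87 [381. 159.] [ 0.577 -0.412  0.03 ]
offcut 0.55 [357. 231.] [ 0.511 -0.205  0.03 ]
pin_tin 0.57 [417. 164.] [ 0.501 -0.442  0.03 ]
sanding_block 0.77 [230. 402.] [0.493 0.21  0.03 ]
side [ 0.47422172 -1.00941814  0.78365617] [ 0.90143176  0.4306066  -0.0186819  -0.04061679] 560.8370089002575 -0.1768559362037789
dispenser 0.56 [318. 344.] [ 0.535 -0.359  0.03 ]
lever_pad 0.89 [300. 311.] [ 0.509 -0.277  0.03 ]
lid 0.7 [335. 331.] [ 0.569 -0.332  0.03 ]
offcut 0.69 [304. 296.] [ 0.52  -0.237  0.03 ]
pin_tin 0.64 [311. 400.] [ 0.513 -0.477  0.03 ]
sanding_block 0.94 [284. 180.] [0.501 0.181 0.03 ]
```

```bash
python3 - <<'E'
import cv2
a=cv2.imread("pics/scene0.png")[90:290,270:510]; b=cv2.imread("pics/side0.png")[240:440,200:440]
cv2.imwrite("pics/s1.png",cv2.resize(a,None,fx=3.3,fy=3,interpolation=2)[:600,:800]); 
cv2.imwrite("pics/s2.png",cv2.resize(b,None,fx=3,fy=3,interpolation=2))
E
```

```text
(no output)
```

View pics/s1.png

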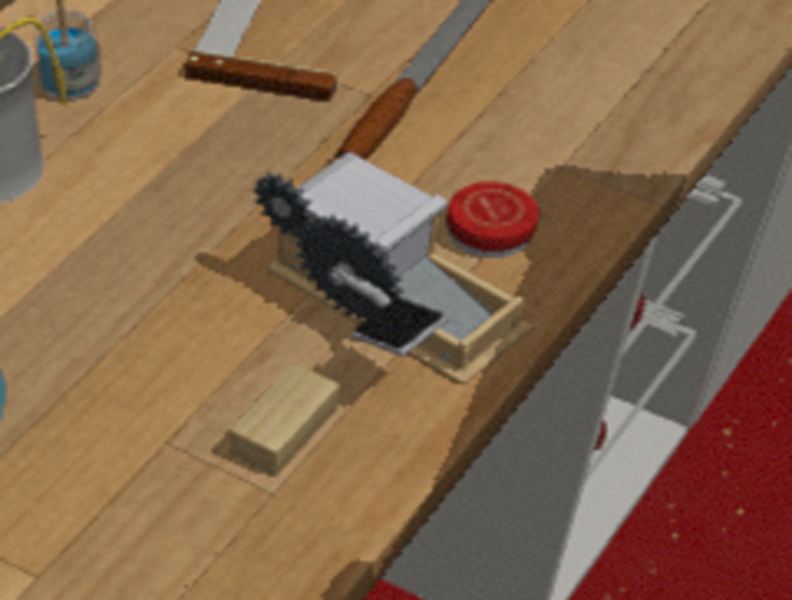

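View pics/s2.png

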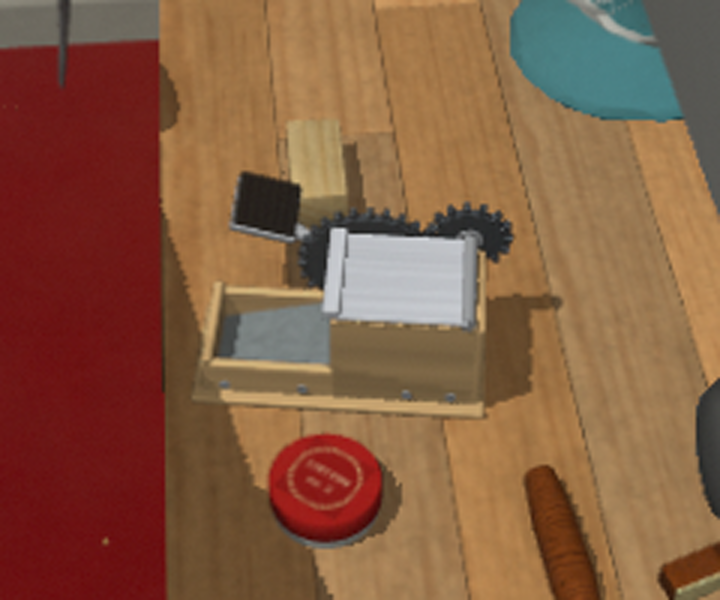

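The pictures show the dispenser with its tray towards the robot. The pad is at about (391,197) in scene and (289,308) in side, with the offcut just behind and left of it. The lever pad's left side is clear.

```bash
python3 - <<'E'
from h import *
S=imaging.get_image("scene"); D=imaging.get_image("side")
s=lambda x,y:(270+x/3.3,90+y/3); t=lambda x,y:(200+x/3,240+y/3)
fr=onz(D,t(196,399),.004);br=onz(D,t(484,415),.004);fl=onz(S,s(462,382),.0);bl=onz(S,s(270,270),.0)
print("fr",fr,"br",br,"fl",fl,"bl",bl)
A=np.vstack
def tri(a,b):
    L=[];r=[]
    for p,v in(a,b):
        v=v/np.linalg.norm(v);P=np.eye(3)-np.outer(v,v);L.append(P);r.append(P@p)
    x=np.linalg.lstsq(A(L),np.hstack(r),rcond=None)[0];return x
pad=tri(ray(S,s(400,322)),ray(D,t(268,203)));print("pad",pad)
lidfr=tri(ray(S,s(445,200)),ray(D,t(331,312)))
print("lid front-right top",lidfr)
# fit pose: origin + yaw minimising reprojection
from scipy.optimize import least_squares
pts=[(S,s(462,382),(-.085,.037,0)),(S,s(270,270),(.085,.037,0)),(D,t(196,399),(-.085,-.037,0)),(D,t(484,415),(.085,-.037,0)),
(S,s(400,322),(-.06,.066,.067)),(D,t(268,203),(-.06,.066,.067))]
def W(q,P):c,n=np.cos(q[2]),np.sin(q[2]);return np.array([q[0]+c*P[0]-n*P[1],q[1]+n*P[0]+c*P[1],P[2]])
f=lambda q:np.concatenate([proj(d,W(q,P))[0]-u for d,u,P in pts])
r=least_squares(f,[.53,-.37,0]);print(r.x,np.round(r.fun.reshape(-1,2),1));q=r.x
print("pad fit",W(q,(-.06,.066,.067)),W(q,(-.06,.066,.035)))
for n,u,z in(("offcut",s(282,410),.02),):print(n,onz(S,u,z))
for k in (nets.boxes_of("offcut","side")[:1]): print("offcut side",onz(D,k["centre"],.028))
print(R.from_quat([0.9925147,.12212,-.0000913,-.00097]).as_matrix().round(3))
E
```

```text
fr [ 0.44049396 -0.39584054  0.004     ] br [ 0.60477022 -0.42227866  0.004     ] fl [ 0.44874415 -0.32006426  0.        ] bl [ 0.6117547  -0.34552394  0.        ]
pad [ 0.48830585 -0.29700683  0.06092371]
lid front-right top [ 0.5170595  -0.40077965  0.07763689]
[ 0.52997777 -0.37096581 -0.18232338] [[-2.  -0.6]
 [-2.1 -2.7]
 [-0.4 -0.3]
 [ 1.1  1.5]
 [ 1.5 -0.7]
 [-3.8 -2.7]]
pad fit [ 0.48293905 -0.29518086  0.067     ] [ 0.48293905 -0.29518086  0.035     ]
offcut [ 0.52355542 -0.22030628  0.02      ]
[[ 0.97   0.242 -0.   ]
 [ 0.242 -0.97   0.002]
 [ 0.    -0.002 -1.   ]]
```

play_rows(
  deltas=[
    [0.65,0.68,0,0,0,-0.41,0],
    [0.65,0.68,0,0,0,-0.41,0],
    [0.65,0.68,0,0,0,-0.41,0],
    [0.65,0.68,0,0,0,-0.41,0],
    [0.65,0.68,0,0,0,-0.41,0],
    [0.65,0.68,0,0,0,-0.41,0],
    [0.65,0.68,0,0,0,-0.41,0],
    [0.65,0.68,0,0,0,-0.41,0],
    [0.65,0.68,0,0,0,-0.41,0],
    [0.65,0.68,0,0,0,-0.41,0],
  ],
)

```text
time_s: 1.78
eef_pos: [0.3208, -0.4598, 0.2395]
tcp_rot: [0.0, 0.996, -0.093, 0.0]
ft_force: [-0.3, -0.1, -0.3]
opening: -0.003
grasp_force: 0.0
```

play_rows(
  deltas=[
    [0.65,0.68,-0.3,-0.2,0.04,0,0],
    [0.65,0.68,-0.3,-0.2,0.04,0,0],
    [0.65,0.68,-0.3,-0.2,0.04,0,0],
    [0.65,0.68,-0.3,-0.2,0.04,0,0],
    [0.65,0.68,-0.3,-0.2,0.04,0,0],
    [0.65,0.68,-0.3,-0.2,0.04,0,0],
    [0.65,0.68,-0.3,-0.2,0.04,0,0],
    [0.65,0.68,-0.3,-0.2,0.04,0,0],
    [0.65,0.68,-0.3,-0.2,0.04,0,0],
    [0.65,0.68,-0.3,-0.2,0.04,0,0],
  ],
)

```text
time_s: 2.62
eef_pos: [0.4835, -0.2898, 0.1643]
tcp_rot: [0.107, 0.99, -0.092, -0.011]
ft_force: [0.2, -0.1, 0.4]
opening: -0.002
grasp_force: 0.0
```

play_rows(
  deltas=[
    [0,0,0,0,0,0,0],
    [0,0,0,0,0,0,0],
  ],
)

```text
time_s: 2.78
eef_pos: [0.4839, -0.2881, 0.1639]
tcp_rot: [0.105, 0.99, -0.089, -0.011]
ft_force: [-0.7, -0.4, 0.2]
opening: -0.003
grasp_force: 0.0
```

```bash
python3 - <<'E'
from h import *
o=get_obs(); q=o["tcp_rot"]; M=R.from_quat([q[1],q[2],q[3],q[0]]).as_matrix(); e=np.array(o["eef_pos"])
print(o["time_s"],e,M.round(3),o["ft_force"])
w=imaging.get_image("wrist");H=np.array(w["hand_eye"])
w["xyz"]=e+M@H[:3,3]; w["attitude"]=M@H[:3,:3]
b=nets.boxes_of("lever_pad","wrist")[:2]; print(b)
for k in b: print(onz(w,k["centre"],.067))
print("tip",e+M[:,2]*.008)
cv2.imwrite("pics/w1.png",w["img"][:,:,::-1])
S=imaging.get_image("side");print(proj(S,[e+M[:,2]*.008]));cv2.imwrite("pics/s3.png",cv2.resize(S["img"][220:420,200:440,::-1],None,fx=3,fy=3))
E
```

```text
2.7833 [ 0.48393337 -0.28807204  0.1638771 ] [[ 0.984 -0.174 -0.041]
 [-0.179 -0.962 -0.207]
 [-0.003  0.211 -0.978]] [-0.66701607 -0.3769144   0.15634944]
[{'centre': [327.5, 187.6], 'score': 0.83}]
[ 0.51521178 -0.31901058  0.067     ]
tip [ 0.48360748 -0.28972639  0.15605681]
[[283.82634992 265.6755566 ]]
```

View pics/w1.png

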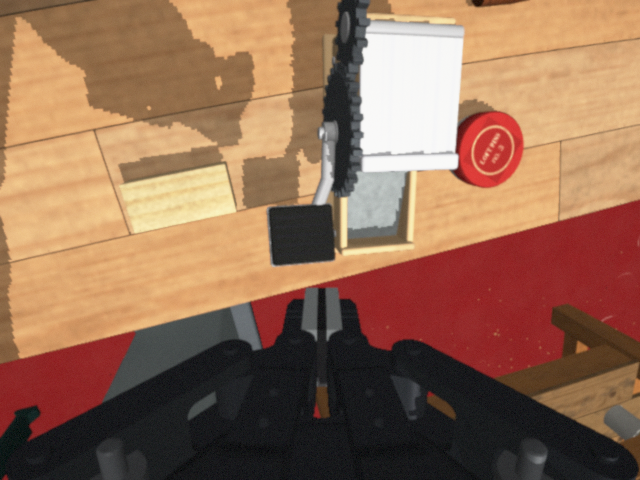

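View pics/s3.png

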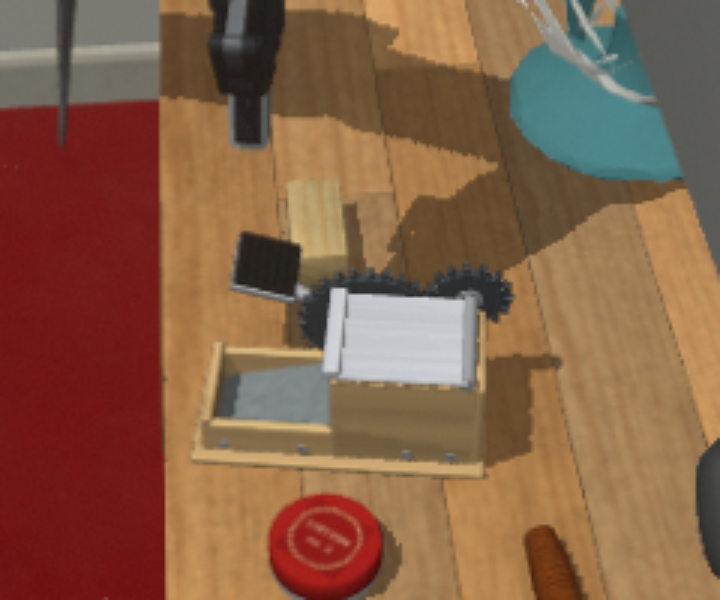

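Wrist view: the pad top is centred at about (302,235), since the net's box included the lever arm. Side view: the tip is at crop (250,145), as projected. I'll re-measure the pad from the wrist view.

```bash
python3 - <<'E'
from h import *
o=get_obs(); q=o["tcp_rot"]; M=R.from_quat([q[1],q[2],q[3],q[0]]).as_matrix(); e=np.array(o["eef_pos"])
w=imaging.get_image("wrist");H=np.array(w["hand_eye"])
w["xyz"]=e+M@H[:3,3]; w["attitude"]=M@H[:3,:3]
for u in((302,235),(269,207),(331,205),(335,262),(273,265)): print(onz(w,u,.067))
for u in((414,246),(341,251)): print("tray front top",onz(w,u,.034))
for u in((463,27),(458,168)): print("lid right",onz(w,u,.078))
S=imaging.get_image("side");print(onz(S,(200+267/3,220+263/3),.067))
S=imaging.get_image("scene");print(onz(S,(391.2,197.3),.067))
E
```

```text
[ 0.48592488 -0.30097366  0.067     ]
[ 0.50897353 -0.28425699  0.067     ]
[ 0.50111515 -0.32353382  0.067     ]
[ 0.46158226 -0.31926481  0.067     ]
[ 0.47053445 -0.27809163  0.067     ]
tray front top [ 0.44387671 -0.39191446  0.034     ]
tray front top [ 0.45535135 -0.33157851  0.034     ]
lid right [ 0.5918118  -0.41935429  0.078     ]
lid right [ 0.50881402 -0.40911895  0.078     ]
[ 0.48887496 -0.30240297  0.067     ]
[ 0.48457561 -0.29199098  0.067     ]
```

play_rows(
  deltas=[
    [0,-0.08,-0.6,0,0,0,0],
    [0,-0.08,-0.6,0,0,0,0],
    [0,0,-0.6,0,0,0,0],
    [0,0,-0.6,0,0,0,0],
    [0,0,-0.4,0,0,0,0],
    [0,0,-0.2,0,0,0,0],
    [0,0,0,0,0,0,0],
  ],
)

```text
time_s: 3.67
eef_pos: [0.4816, -0.2948, 0.0884]
tcp_rot: [0.106, 0.99, -0.092, -0.012]
ft_force: [-1.3, 0.5, 1.2]
opening: 0.003
grasp_force: 0.0
```

play_rows(
  deltas=[
    [0,0,-0.1,0,0,0,0],
    [0,0,-0.1,0,0,0,0],
    [0,0,-0.1,0,0,0,0],
    [0,0,-0.1,0,0,0,0],
    [0,0,-0.1,0,0,0,0],
    [0,0,0,0,0,0,0],
  ],
)

```text
time_s: 4.17
eef_pos: [0.4825, -0.2947, 0.0767]
tcp_rot: [0.106, 0.99, -0.092, -0.011]
ft_force: [-0.5, 1.2, 2.8]
opening: -0.0
grasp_force: 1.0
```

play_rows(
  deltas=[
    [0,0,-0.1,0,0,0,0],
    [0,0,-0.1,0,0,0,0],
    [0,0,-0.1,0,0,0,0],
    [0,0,-0.1,0,0,0,0],
    [0,0,-0.1,0,0,0,0],
    [0,0,0,0,0,0,0],
  ],
)

```text
time_s: 4.67
eef_pos: [0.4822, -0.2946, 0.0636]
tcp_rot: [0.106, 0.99, -0.092, -0.012]
ft_force: [-0.6, 0.1, -0.4]
opening: 0.003
grasp_force: 0.3
```

```bash
python3 - <<'E'
from h import *
S=imaging.get_image("side");cv2.imwrite("pics/s4.png",cv2.resize(S["img"][220:420,200:440,::-1],None,fx=3,fy=3))
E
```

```text
(no output)
```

View pics/s4.png

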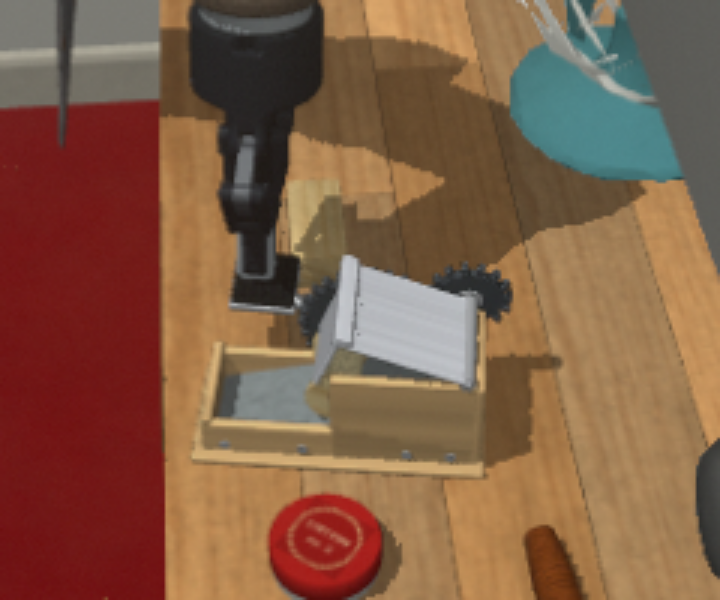

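The tip is on the pad at crop (260,275), the lid is partly open and clear of the hand, and the reel is showing under the lip. I'll keep pressing.

play_rows(
  deltas=[
    [0,0,-0.1,0,0,0,0],
    [0,0,-0.1,0,0,0,0],
    [0,0,-0.1,0,0,0,0],
    [0,0,-0.1,0,0,0,0],
    [0,0,-0.1,0,0,0,0],
    [0,0,-0.1,0,0,0,0],
    [0,0,0,0,0,0,0],
    [0,0,0,0,0,0,0],
  ],
)

```text
time_s: 5.38
eef_pos: [0.4831, -0.2946, 0.0493]
tcp_rot: [0.106, 0.99, -0.091, -0.011]
ft_force: [0.4, 0.4, 3.0]
opening: -0.002
grasp_force: 1.2
```

play_rows(
  deltas=[
    [0,0,0,0,0,0,0],
    [0,0,0,0,0,0,0],
    [0,0,0,0,0,0,0],
    [0,0,0,0,0,0,0],
    [0,0,0,0,0,0,0],
    [0,0,0,0,0,0,0],
  ],
)

```text
time_s: 5.88
eef_pos: [0.4829, -0.2946, 0.0494]
tcp_rot: [0.106, 0.99, -0.092, -0.011]
ft_force: [1.9, -0.3, 2.7]
opening: 0.003
grasp_force: 1.2
```

```bash
python3 - <<'E'
from h import *
S=imaging.get_image("side");cv2.imwrite("pics/s5.png",cv2.resize(S["img"][220:420,200:440,::-1],None,fx=3,fy=3))
for b in nets.boxes_of("reel","side")[:2]:
  p=onz(S,b["centre"],.031)-[.532,-.374,0]; c,s=np.cos(-.17),np.sin(-.17); print(b,c*p[0]+s*p[1],-s*p[0]+c*p[1])
E
```

```text
{'centre': [282.4, 347.4], 'score': 0.63} -0.06014405191965178 0.0006249562594322026
```

View pics/s5.png

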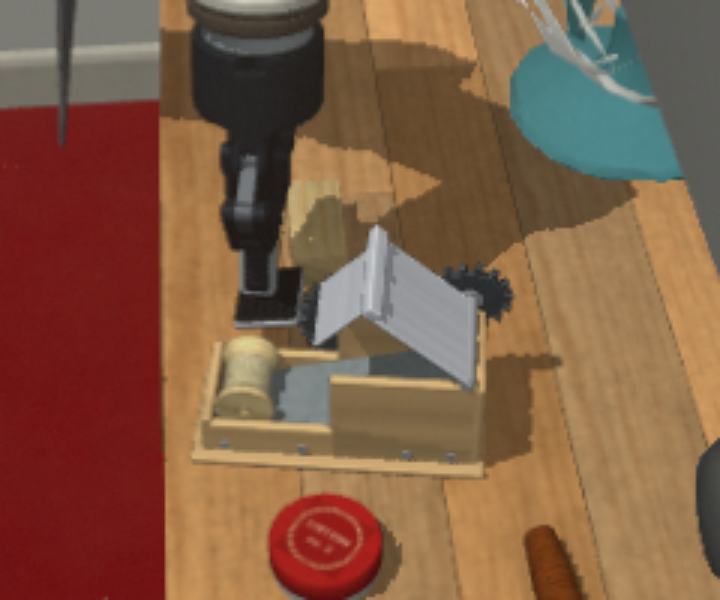

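The reel is resting at the tray's front, about 60 mm ahead of the origin, and the lid is wide open. I'll ease the lever up slowly at about 20 mm/s.

play_rows(
  deltas=[
    [0,0,0.04,0,0,0,0],
    [0,0,0.06,0,0,0,0],
    [0,0,0.07,0,0,0,0],
    [0,0,0.07,0,0,0,0],
    [0,0,0.07,0,0,0,0],
    [0,0,0.07,0,0,0,0],
    [0,0,0.07,0,0,0,0],
    [0,0,0.07,0,0,0,0],
    [0,0,0.07,0,0,0,0],
    [0,0,0.07,0,0,0,0],
  ],
)

```text
time_s: 6.82
eef_pos: [0.4824, -0.2946, 0.0659]
tcp_rot: [0.106, 0.99, -0.092, -0.011]
ft_force: [-0.2, 0.4, 1.1]
opening: 0.003
grasp_force: 1.1
```

play_rows(
  deltas=[
    [0,0,0.07,0,0,0,0],
    [0,0,0.07,0,0,0,0],
    [0,0,0.07,0,0,0,0],
    [0,0,0.06,0,0,0,0],
    [0,0,0.05,0,0,0,0],
    [0,0,0.05,0,0,0,0],
    [0,0,0.05,0,0,0,0],
    [0,0,0.05,0,0,0,0],
    [0,0,0.05,0,0,0,0],
    [0,0,0.05,0,0,0,0],
  ],
)

```text
time_s: 7.65
eef_pos: [0.4821, -0.2945, 0.0799]
tcp_rot: [0.106, 0.99, -0.092, -0.012]
ft_force: [-0.0, 0.1, 0.1]
opening: -0.0
grasp_force: 0.0
```

play_rows(
  deltas=[
    [0,0,0.05,0,0,0,0],
    [0,0,0.05,0,0,0,0],
    [0,0,0.05,0,0,0,0],
    [0,0,0.05,0,0,0,0],
    [0,0,0.05,0,0,0,0],
    [0,0,0.05,0,0,0,0],
    [0,0,0.1,0,0,0,0],
    [0,0,0.1,0,0,0,0],
    [0,0,0.1,0,0,0,0],
    [0,0,0.1,0,0,0,0],
  ],
)

```text
time_s: 8.48
eef_pos: [0.4826, -0.2946, 0.0979]
tcp_rot: [0.106, 0.99, -0.092, -0.011]
ft_force: [0.2, -0.3, -0.2]
opening: 0.004
grasp_force: 0.0
```

play_rows(
  deltas=[
    [0,0,0.5,0,0,0,0],
    [0,0,0.6,0,0,0,0],
    [0,0,0.6,0,0,0,0],
    [0,0,0.6,0,0,0,0],
    [0,0,0.4,0,0,0,0],
    [0,0,0,0,0,0,0],
    [0,0,0,0,0,0,0],
  ],
)

```text
time_s: 9.07
eef_pos: [0.4829, -0.2949, 0.1659]
tcp_rot: [0.106, 0.99, -0.092, -0.01]
ft_force: [0.1, -0.5, -0.5]
opening: 0.004
grasp_force: 0.0
```

```bash
python3 - <<'E'
from h import *
S=imaging.get_image("side");cv2.imwrite("pics/s6.png",cv2.resize(S["img"][220:420,200:440,::-1],None,fx=3,fy=3))
E
```

```text
(no output)
```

View pics/s6.png

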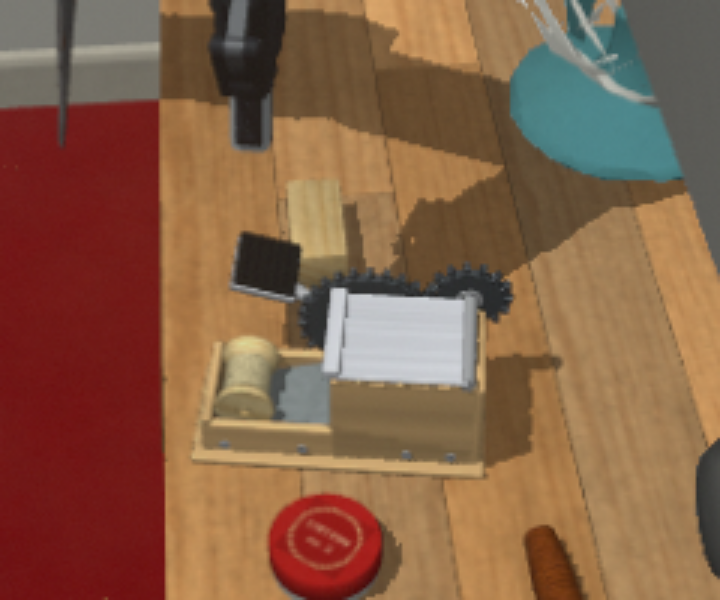

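The lid is shut and the pad is back at its rest position. The reel lies in the tray, the hand is clear and the bystanders look unmoved.

```bash
python3 -c "
from h import *
print(workorder.close_job())"
```

```text
the job is handed in; nothing more can be done
None
```

The job is handed in, with no verdict returned: the last side picture shows the reel in the tray, the lid shut after being eased down at about 20 mm/s, the hand clear, and the offcut and tin in place; the sanding block was out of that picture.

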